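Clear expired first-aid stock through the tipping hopper

TASK

Clear out the expired first-aid stock: slide every tape roll up off its spindle post, and gather every carton from the counter, into the teal tipping hopper while it stands upright. When the whole lot is in it, push the hopper by its steel bar past its balance point so that everything is dumped into the clear box, then ease it back fully upright by the bar, never letting it swing back or drop freely, and let go. Leave the tumbler, the blue pill bottle and the cream jar where they are.

Things in the scene. Friction and masses are not known exactly. Their poses are not given: they have to be found in the camera images.
- skip (a joint): tilt of the teal tipping hopper (skip) in rad: 0 = upright, resting on its stop; 1.9 = fully tipped over the clear box, on its end stop. Over-centre: pushed from 0 it resists with its weight (a few N at the bar) up to a balance point at about 1.0 rad, then falls by itself to 1.9; from 1.9 it must be lifted (a few N at the bar) back past about 1.0 rad, and from there it would fall back to 0 with a slam unless held back. Hinge friction is small.
- hinge (a point): point on the hinge axis, mid-width, 140 mm above the counter, on the fixed white hopper station (its position and yaw vary, it cannot move). Axes: x level in the direction of dumping (from hopper towards clear box), y level along the hinge axis, z up. A point of the hopper at (a, 0, b) in these axes when upright is at (a cos t + b sin t, 0, b cos t - a sin t) at tilt t.
- skip_floor (a point): centre of the hopper's inner floor, turning with the hopper; when upright its axes are those of hinge and it is at (-64, 0, 12) mm from the hinge. The hopper is an open-topped tray: flat inner floor 152 mm along x by 204 mm along y, level when upright; rear wall and two side walls rise 53 mm above the floor; the front wall (+x) slopes outward at about 45 degrees from the floor's front edge as a pouring lip.
- skip_bar (a point): middle of the hopper's steel push bar: a round bar 12 mm in diameter along the hinge axis (y), 110 mm clear length between its two arms, at (-175, 0, 115) mm from the hinge when upright, thus 50 mm above and 33 mm behind the rear wall's rim, 255 mm above the counter, free all round for fingers from above; 209 mm from the hinge axis, it travels an arc and is at about (165, 0, 128) mm from the hinge when fully tipped. The bar can turn between gripping pads.
- box_floor (a point): centre of the inner floor of the fixed clear acrylic box, 8 mm above the counter, same axes as hinge, 102 mm from the hinge along x. Inside 236 mm along x and 262 mm along y; walls rise 55 mm (hopper side), 110 mm (far side) and 85 mm (the other two) above its floor. It lies under the hopper's pouring lip.
- stand: white spindle stand fixed to the counter (position and yaw vary): a plate 290 x 90 mm and 12 mm thick, origin at the centre of its underside, x along its row of three upright aluminium posts at x = -95, 0 and +95 mm. Posts 18 mm in diameter, tops 60 mm above the counter.
- roll1_c (a point): centre (half-way up) of tape roll 1, a rigid wound beige ring 56 mm outside and 27 mm inside diameter, 38 mm tall, 60 g, z along its bore. Starts loose on post 1 (x = -95 mm) of the stand, lying on the plate with 10 mm of the post showing above it. May be absent.
- roll2_c (a point): centre (half-way up) of tape roll 2, a rigid wound beige ring 56 mm outside and 27 mm inside diameter, 38 mm tall, 60 g, z along its bore. Starts loose on post 2 (x = 0 mm) of the stand, lying on the plate with 10 mm of the post showing above it. May be absent.
- roll3_c (a point): centre (half-way up) of tape roll 3, a rigid wound beige ring 56 mm outside and 27 mm inside diameter, 38 mm tall, 60 g, z along its bore. Starts loose on post 3 (x = 95 mm) of the stand, lying on the plate with 10 mm of the post showing above it. May be absent.
- carton1_c (a point): centre of carton 1, a closed paper-white box with an orange band, 80 x 44 x 36 mm (its x, y, z), 50 g, lying flat loose on the counter. May be absent; may be knocked aside.
- carton2_c (a point): centre of carton 2, a closed paper-white box with a green band, 80 x 44 x 36 mm (its x, y, z), 50 g, lying flat loose on the counter. May be absent; may be knocked aside.
- tumbler_c (a point): centre (50 mm up) of the sage ceramic tumbler, 74 mm across, 100 mm tall: leave alone
- pills_c (a point): centre (42 mm up) of the blue plastic pill bottle, 56 mm across, 85 mm tall: leave alone
- cream_c (a point): centre (25 mm up) of the white cream jar, 54 mm across, 50 mm tall: leave alone
Things that resemble listed ones, but are neither listed nor needed, are in the scene too. What is shaped like the part that bears roll2_c but black is not meant.

How it is judged:
By the outcome, as a careful person would: the job done as asked, in the order asked, and still so for the second after the job is handed in, with the robot touching nothing.
Of roll1, roll2, roll3 only 2 to 3 are there at a start; the rules pass over those that are not, and their reading is None.
Of carton1, carton2 only 1 to 2 are there at a start; the rules pass over those that are not, and their reading is None.
At some moment in a run one of carton1, carton2 may be knocked a few centimetres aside while the robot is not near it.
It also fails if it takes over 210 s, if anything falls off the work surface, if the arm or the gripper's body presses on something with over 40 N, if the wrist force passes 120 N, or if a joint passes its speed limit or range.

ROBOT

A 7-joint arm with a two-finger parallel gripper is mounted at the origin on the work surface. World frame = base frame: x ahead of the robot, y to its left, z up, the work surface at z = 0. Lengths are in m, angles in rad, forces in N, time in s.
With the tool pointing down it reaches from about 0.4 to 0.875 m from the base axis. Payload 19.3 kg.
Tool frame: the origin (TCP) lies midway between the tips of the shut fingers; the grasp point (between the pads) lies 19 mm behind it; x points along the fingers, y is the direction in which the jaws open and shut, and the axes are right-handed (so a half turn about x gives the same grasp; the last joint's range is limited). The gripper opens to 85 mm and grips with 20 to 120 N. Pads are 22 mm wide; open, the fingers measure 114 mm over their backs; the gripper's body (76 mm by 85 mm) begins 54 mm behind the grasp point. The pads swing forward as they close: fully open they stand 13 mm farther back than shut.
Start: joints at [-1.336, 0.521, -0.036, 1.599, 0.021, 1.021, -0.113], TCP at [0.188, 0.596, 0.231] pointing down, gripper open.
Joint ranges: [-2.91, 2.91], [-0.3, 2.13], [-1.5, 1.42], [0.17, 2.43], [-1.26, 4.41], [0.16, 1.93], [-2.52, 2.52]. Speed limits (rad/s): [1.89, 1.89, 2.39, 2.39, 3.01, 3.01, 3.01].

INTERFACE

Orientations are given as [roll, pitch, yaw] about the fixed x, y, z axes, in that order (R = Rz(yaw) Ry(pitch) Rx(roll)).
In Python, from workcell import telemetry, vision, workorder gives the robot as it stands. The module is installed in compiled form; this text tells all that it offers.
- The arm moves only by the tool play_rows, never from a script. Its argument "deltas" is a list of rows, each a list of 7 numbers: the shift along the world's x, y, z in mm, then the turn, a rotation vector about the world's x, y, z in degrees, then the finger opening in mm, from 0 to 85.4. In form: [[x, y, z, wx, wy, wz, jaw], ...]. A call has 1 to 8 rows; each row shifts and turns the commanded pose from where the row before left it; what a row does not reach is not made up. A row lasts 1/8 s, in which the tool goes at most 62.5 mm and 10.7 degrees, less where a joint would pass 70% of its speed; a pose out of reach is approached as far as the arm can. A call with a gripper value outside its range is refused whole. The fingers move at their own pace and stop on an object; "grip_force" is the grip in N (left out, the last holds). Time passes only in rows, so rows that do not move let the fingers close. It gives the time, the measured TCP pose, the force and the opening at its end, in the units of the state.
- telemetry.observe(): the state, without advancing time (a new reading comes with each control period).
- vision.grab_frame(name): name is "side" or "top" or "wrist"; returns the picture (400x640x3 uint8, red, green, blue); there is no depth.
- vision.camera_info(name): a dict with "mtx" (3x3 intrinsics, pixels), "rvec" (rotation vector, rad) and "tvec" (3), from world to camera coordinates, as OpenCV has them. Camera axes: x right, y down, z forward; pixel columns grow to the right and rows downward; lengths in m; the calibration is good to about 2 mm. A picture is of the moment at which its call begins: read the wrist's pose just before it. camera_info takes no time and is no camera call; for the wrist camera it gives the pose at the moment of the call.
- workorder.job_done(): hands the job in, once; it reports no verdict.
The state is a dict: "clock": time; "qpos": joint angles; "qd": joint speeds; "joint_efforts": joint torques, N m; "position": TCP position; "tool_rot": TCP orientation; "force": force on the tool from outside, world axes, zero at the start; "moment": the same for the moment, N m; "grip_width": finger opening in m.
Only numpy, scipy, OpenCV 4.12 (cv2) and the standard library are available. Lean on these libraries where they do the work, as an engineer would, in place of code of your own. Each camera call takes 0.05 s, during which the arm holds its last target. There are 200 camera calls.

## Working session

There is one attempt and no reset: what is moved stays moved. The work goes in short steps, Python scripts to look and compute and a tool call to move; the robot and the scene stay as the last step left them, time stands still between calls to the robot, and variables do not carry over. Pictures are saved under pics/ and viewed, about 12 in all and at most 16, crops included, and the job is handed in when it is done.

Besides the shell and the picture viewer there is one more tool, called after "Call:" as a command line: name --pt "numbers of a row" for each row, then --argument value for the rest. play_rows: Moves the arm, as the interface text tells. Its arguments: {"type":"object","properties":{"deltas":{"type":"array","items":{"type":"array","items":{"type":"number"}}},"grip_force":{"type":"number"}},"required":["deltas"]}

```bash
mkdir -p pics; cat > h.py <<'E'
import numpy as np, cv2
from workcell import telemetry, vision, workorder
def grab(n,fn=None):
    im=vision.grab_frame(n)
    if fn: cv2.imwrite('pics/'+fn,cv2.cvtColor(im,cv2.COLOR_RGB2BGR))
    return im
def cam(n):
    c=vision.camera_info(n);K=np.array(c['mtx'],float);R=cv2.Rodrigues(np.array(c['rvec'],float))[0];t=np.array(c['tvec'],float).ravel();return K,R,t
def onz(n,uv,z,c=None):
    K,R,t=c or cam(n);uv=np.atleast_2d(np.array(uv,float))
    d=np.c_[uv,np.ones(len(uv))]@np.linalg.inv(K).T@R; o=-R.T@t
    return o+d*((z-o[2])/d[:,2])[:,None]
def proj(n,P,c=None):
    K,R,t=c or cam(n);q=(np.atleast_2d(P)@R.T+t)@K.T;return q[:,:2]/q[:,2:]
def st():
    s=telemetry.observe();print({k:np.round(s[k],4).tolist() for k in('clock','position','tool_rot','force','grip_width','qpos')});return s
E
python3 - <<'E'
from h import *
st()
for n in('top','side'):
    grab(n,n+'0.png');K,R,t=cam(n);print(n,K.round(1).tolist(),(-R.T@t).round(3),R[2].round(3))
E
```

```text
{'clock': 0.0, 'position': [0.1875, 0.5959, 0.2307], 'tool_rot': [-1.4946, 1.5697, -1.7995], 'force': [0.0464, -0.0305, -0.2022], 'grip_width': 0.0854, 'qpos': [-1.3362, 0.5221, -0.0363, 1.6, 0.0212, 1.0211, -0.1128]}
top [[493.5, 0.0, 331.4], [0.0, 493.5, 207.0], [0.0, 0.0, 1.0]] [ 0.496 -0.069  1.451] [ 0.068  0.017 -0.998]
side [[495.7, 0.0, 319.5], [0.0, 495.7, 208.1], [0.0, 0.0, 1.0]] [ 0.191 -1.003  0.875] [ 0.342  0.756 -0.558]
```

View pics/top0.png

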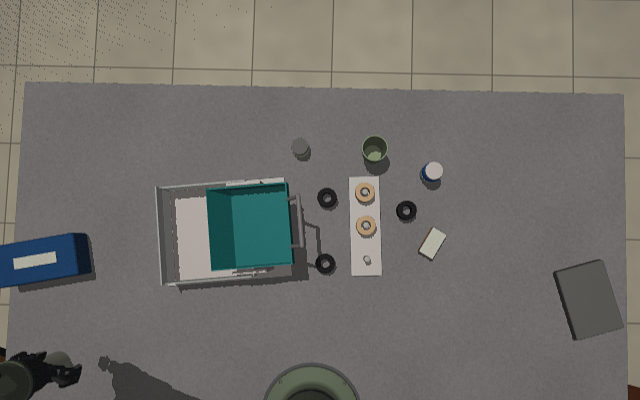

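View pics/side0.png

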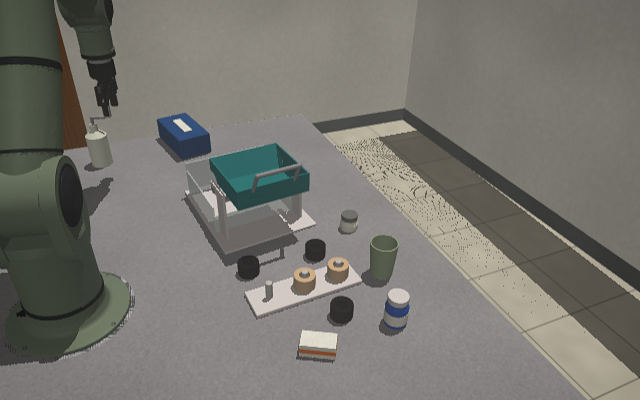

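The top view shows two beige rolls at (365,192) and (366,225), with the third post bare at (367,260). One carton with an orange band is at (432,243). The hopper is at (250,226), its bar near (297,222), and the clear box is on its left. The black rings at (327,198), (406,211) and (325,263) are decoys. Leave-alone items: tumbler (374,150), pills (432,172), jar (300,148).

```bash
cat > m.py <<'E'
from h import *
from scipy.spatial.transform import Rotation as Ro
im=cv2.cvtColor(cv2.imread('pics/top0.png'),cv2.COLOR_BGR2RGB);hsv=cv2.cvtColor(im,cv2.COLOR_RGB2HSV)
def blobs(m,a=40):
    n,l,s,c=cv2.connectedComponentsWithStats(m.astype(np.uint8));return [(l==i,s[i],c[i]) for i in range(1,n) if s[i,4]>a]
def rect(b,z):
    pts=np.argwhere(b)[:,::-1].astype(np.float32);P=onz('top',pts,z)[:,:2]
    r=cv2.minAreaRect((P*1000).astype(np.float32));return np.round(r[0],1),np.round(r[1],1),round(r[2],1)
H,S,V=[hsv[...,i].astype(int) for i in range(3)]
sub=np.zeros(H.shape,bool);sub[120:300,130:470]=1
for b,s,c in blobs((H>8)&(H<24)&(S>70)&(V>120)&sub): print('beige',s,c.round(1),rect(b,.05))
for b,s,c in blobs((H>75)&(H<100)&(S>100)&sub,200):
    print('teal',s,c.round(1),rect(b,.205))
for b,s,c in blobs((V>165)&(S<45)&sub,60): print('white',s,c.round(1),'z12',rect(b,.012),'z36',rect(b,.036))
R=Ro.from_euler('xyz',telemetry.observe()['tool_rot']).as_matrix();print(R.round(3))
big=cv2.resize(im[130:300,150:470],None,fx=2.5,fy=2.5,interpolation=cv2.INTER_CUBIC)
cv2.imwrite('pics/topcrop.png',cv2.cvtColor(big,cv2.COLOR_RGB2BGR))
E
python3 m.py
```

```text
beige [355 183  20  19 211] [364.5 191.8] (array([ 638. , -137.7]), array([52.4, 52.6]), 46.5)
beige [356 216  20  19 217] [365.4 225.2] (array([ 542.7, -142.7]), array([51. , 53.8]), 1.5)
teal [ 206  182   89   89 6787] [249.3 226.1] (array([527.7, 158.6]), array([209.9, 210.4]), 6.3)
white [426 162  17  17 214] [433.8 170. ] z12 (array([ 710.2, -341.5]), array([45.4, 46. ]), 46.3) z36 (array([ 706.6, -336.9]), array([44.6, 45.2]), 46.3)
white [ 349  177   33   98 2020] [364.5 230.6] z12 (array([ 543.1, -142.7]), array([284. ,  86.4]), 2.9) z36 (array([ 542.3, -141.4]), array([279.3,  85. ]), 2.9)
white [261 178  23   5  75] [272.5 179.9] z12 (array([669. , 132.5]), array([ 9.8, 65. ]), 6.2) z36 (array([666.1, 129.2]), array([ 9.7, 63.9]), 6.2)
white [226 180  34   5  71] [243.9 182.3] z12 (array([660.2, 219.6]), array([ 7.7, 97.4]), 6.4) z36 (array([657.5, 214.8]), array([ 7.6, 95.8]), 6.4)
white [ 175  197   61   83 2593] [193.8 239.5] z12 (array([497.8, 324.4]), array([235. , 163.2]), 6.6) z36 (array([497.7, 317.8]), array([231.1, 160.4]), 6.6)
white [420 228  26  30 396] [432.4 242.5] z12 (array([ 497.9, -339.6]), array([42.4, 78. ]), 60.0) z36 (array([ 497.8, -335.1]), array([41.7, 76.7]), 60.0)
[[-0.     0.3    0.954]
 [-0.001  0.954 -0.3  ]
 [-1.    -0.001  0.   ]]
```

View pics/topcrop.png

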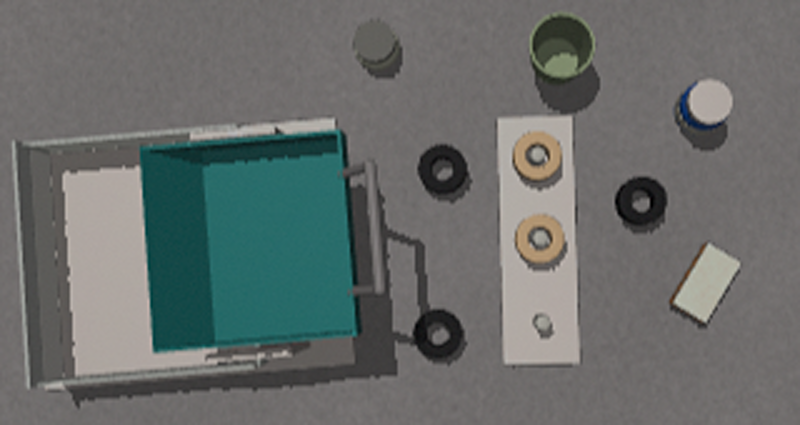

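Call:
play_rows --pt "30 -30 30 0 0 0 85" --pt "38 -38 30 0 0 0 85" --pt "38 -38 30 0 0 0 85" --pt "38 -38 30 0 0 0 85" --pt "38 -38 0 0 0 0 85" --pt "38 -38 0 0 0 0 85" --pt "38 -38 0 0 0 0 85" --pt "34 -38 0 0 0 0 85" --grip_force 40

```text
clock: 1.1
position: [0.4806, 0.2987, 0.3511]
tool_rot: [-1.99, 1.57, -2.295]
force: [-0.5, 0.0, 0.6]
grip_width: 0.0852
```

Call:
play_rows --pt "6 -50 0 0 0 0 85" --pt "6 -50 0 0 0 0 85" --pt "6 -50 0 0 0 0 85" --pt "6 -50 0 0 0 0 85" --pt "6 -50 0 0 0 0 85" --pt "0 -50 0 0 0 -4 85" --pt "0 -50 0 0 0 -4 85" --pt "0 -50 0 0 0 -4 85"

```text
clock: 2.1
position: [0.5092, -0.1014, 0.3512]
tool_rot: [-3.05, 1.571, 2.717]
force: [0.4, 0.7, 0.2]
grip_width: 0.0848
```

```bash
python3 - <<'E'
from h import *
from scipy.spatial.transform import Rotation as Ro
h=np.array([523.4,197.4,140])/1000;a=np.radians(6.3);X=np.array([-np.sin(a),np.cos(a),0]);Y=np.array([-np.cos(a),-np.sin(a),0]);Z=np.array([0,0,1.])
P=lambda x,y,z:h+(x*X+y*Y+z*Z)/1000
names=dict(barL=P(-175,55,115),barR=P(-175,-55,115),rimRL=P(-143,103,65),rimRR=P(-143,-103,65),lipL=P(65,103,65),lipR=P(65,-103,65),fRL=P(-140,102,12),fFL=P(12,102,12),fFR=P(12,-102,12))
for n in('top','side'):
    im=cv2.imread(f'pics/{n}0.png')
    for p in names.values():
        u=proj(n,p)[0];cv2.circle(im,tuple(np.round(u*16).astype(int)),24,(0,0,255),-1,cv2.LINE_AA,4)
    c=im[170:290,190:320] if n=='top' else im[130:250,190:330]
    cv2.imwrite(f'pics/chk_{n}.png',cv2.resize(c,(500,460)))
a=cv2.imread('pics/chk_top.png');b=cv2.imread('pics/chk_side.png');cv2.imwrite('pics/chk.png',cv2.resize(np.hstack([a,b]),(800,368)))
st();print(Ro.from_euler('xyz',telemetry.observe()['tool_rot']).as_matrix().round(3))
E
```

```text
{'clock': 2.1, 'position': [0.5092, -0.1014, 0.3512], 'tool_rot': [-3.0498, 1.5706, 2.717], 'force': [0.4101, 0.6805, 0.222], 'grip_width': 0.0848, 'qpos': [-0.2035, 0.2468, 0.3576, 1.7257, -0.0925, 1.1857, 1.2333]}
[[-0.     0.494  0.87 ]
 [ 0.     0.87  -0.494]
 [-1.    -0.    -0.   ]]
```

View pics/chk.png

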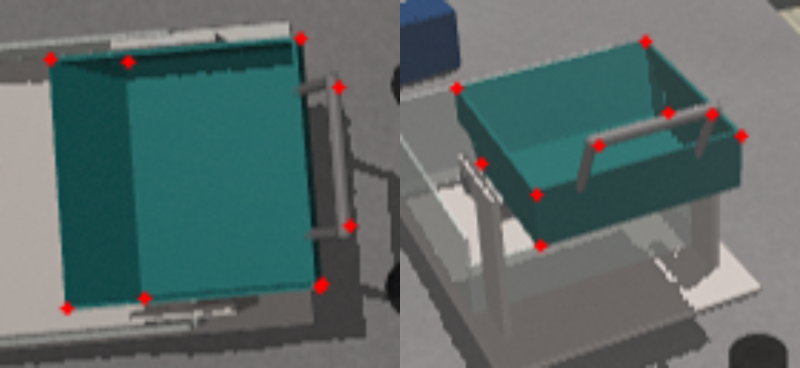

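The projected hopper corners and bar ends land on the real ones in both views, so the hinge fit is good. Next I go above the carton and re-measure it.

Call:
play_rows --pt "-1 -34 -15 0 0 0 85" --pt "-2 -40 -25 0 0 0 85" --pt "-2 -40 -25 0 0 0 85" --pt "-2 -40 -25 0 0 0 85" --pt "-2 -40 -25 0 0 0 85" --pt "-2 -40 -25 0 0 0 85" --pt "0 0 0 0 0 0 85"

```text
clock: 2.98
position: [0.4966, -0.3363, 0.2091]
tool_rot: [-2.68, 1.567, 3.085]
force: [-1.0, 0.2, 0.3]
grip_width: 0.0852
```

```bash
python3 - <<'E'
from h import *
s=st();c=cam('wrist');im=grab('wrist','w1.png')
hsv=cv2.cvtColor(im,cv2.COLOR_RGB2HSV);m=((hsv[...,2]>150)&(hsv[...,1]<60)).astype(np.uint8)
n,l,stt,ce=cv2.connectedComponentsWithStats(m)
for i in range(1,n):
    if stt[i,4]>400:
        pts=np.argwhere(l==i)[:,::-1].astype(float);P=onz('wrist',pts,.036,c)[:,:2]*1000
        print(stt[i],cv2.minAreaRect(P.astype(np.float32)))
E
```

```text
{'clock': 2.975, 'position': [0.4966, -0.3363, 0.2091], 'tool_rot': [-2.68, 1.5672, 3.085], 'force': [-0.9662, 0.186, 0.3493], 'grip_width': 0.0852, 'qpos': [0.2338, 0.5358, 0.382, 1.7051, -0.2341, 0.9492, 1.7577]}
[     0      0    536    390 104032] ((479.38702392578125, -439.1495361328125), (671.63623046875, 427.3766174316406), 65.10623931884766)
[  403     0   237   301 33128] ((602.4359130859375, -104.85894012451172), (405.6478271484375, 173.22857666015625), 2.798285484313965)
[614   0  26  38 676] ((503.923583984375, -25.22335433959961), (21.298664093017578, 35.62064743041992), 76.22277069091797)
[120 373  42  27 717] ((615.9895629882812, -676.3582153320312), (53.62529754638672, 42.1605339050293), 60.37493896484375)
```

View pics/w1.png

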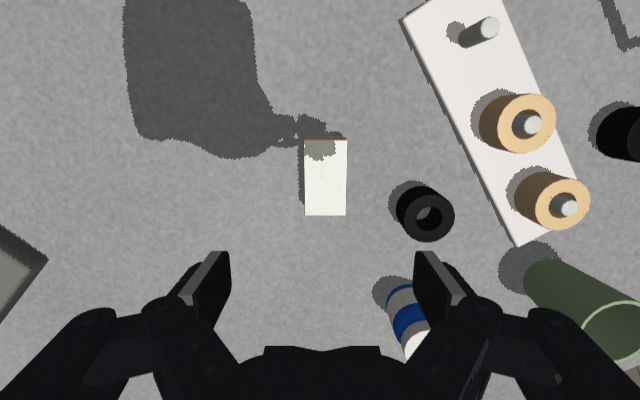

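The carton's top face spans (304,138) to (347,215). It lies square between the fingers and has not moved. The two beige rolls are at upper right, and the lone post is bare.

```bash
python3 - <<'E'
from h import *
P=onz('wrist',[[304.5,138.5],[347,138.5],[347,215.5],[304.5,215.5]],.036)*1000
print(P.round(1),P.mean(0).round(1),np.linalg.norm(np.diff(P,axis=0),axis=1))
# rolls tops: outer edge ellipses at z=.05
print(onz('wrist',[[517,122],[562,203]],.05)*1000, onz('wrist',[[533,125],[570,208]],.06)*1000)
E
```

```text
[[ 453.7 -329.9   36. ]
 [ 474.7 -292.9   36. ]
 [ 546.6 -331.7   36. ]
 [ 524.  -371.4   36. ]] [ 499.7 -331.5   36. ] [42.53055149 81.68543796 45.67406726]
[[ 538.61453955 -146.73330818   50.        ]
 [ 637.6359129  -134.28815917   50.        ]] [[ 544.97025129 -139.99511743   60.        ]
 [ 639.88171321 -134.47709124   60.        ]]
```

Call:
play_rows --pt "1 2 -40 0 0 0 85" --pt "1 1 -45 0 0 0 85" --pt "0 0 -45 0 0 0 85" --pt "0 0 -40 0 0 0 85" --pt "0 0 -20 0 0 0 85" --pt "0 0 -13 0 0 0 85" --pt "0 0 0 0 0 0 30" --pt "0 0 0 0 0 0 30"

```text
clock: 4.03
position: [0.5012, -0.3312, 0.0095]
tool_rot: [0.012, 1.569, -0.502]
force: [0.7, 0.8, 0.3]
grip_width: 0.0512
```

Call:
play_rows --pt "0 0 0 0 0 0 30" --pt "0 0 0 0 0 0 30" --pt "0 0 0 0 0 0 30" --pt "0 0 10 0 0 0 30" --pt "0 0 40 0 0 0 30" --pt "0 0 50 0 0 0 30" --pt "0 0 50 0 0 0 30" --pt "0 0 50 0 0 0 30"

```text
clock: 5.03
position: [0.5004, -0.3307, 0.2111]
tool_rot: [0.161, 1.57, -0.354]
force: [0.9, -0.2, -0.3]
grip_width: 0.0437
```

Call:
play_rows --pt "0 0 50 0 0 0 30" --pt "5 30 50 0 0 -6 30" --pt "10 50 39 0 0 -7 30" --pt "10 50 0 0 0 -7 30" --pt "10 50 0 0 0 -7 30" --pt "10 50 0 0 0 -7 30" --pt "10 50 0 0 0 -7 30" --pt "10 50 0 0 0 -7 30"

```text
clock: 6.02
position: [0.5651, -0.0006, 0.3474]
tool_rot: [1.92, 1.57, 0.564]
force: [1.1, -0.7, 0.6]
grip_width: 0.0432
```

Call:
play_rows --pt "10 50 0 0 0 -6 30" --pt "7 50 0 0 0 0 30" --pt "6 41 0 0 0 0 30" --pt "0 0 0 0 0 0 30"

```text
clock: 6.52
position: [0.5879, 0.1423, 0.3466]
tool_rot: [-3.022, 1.57, 1.809]
force: [0.5, -0.1, -0.4]
grip_width: 0.0431
```

```bash
python3 - <<'E'
from h import *
from scipy.spatial.transform import Rotation as Ro
s=st();R=Ro.from_euler('xyz',s['tool_rot']).as_matrix();print(R.round(3),np.degrees(np.arctan2(R[1,1],R[0,1])))
E
```

```text
{'clock': 6.525, 'position': [0.5879, 0.1423, 0.3466], 'tool_rot': [-3.0223, 1.5699, 1.8087], 'force': [0.515, -0.138, -0.3628], 'grip_width': 0.0431, 'qpos': [-0.6858, 0.4327, 0.5186, 1.5225, -0.2221, 1.2453, -0.017]}
[[-0.     0.993  0.118]
 [ 0.001  0.118 -0.993]
 [-1.    -0.    -0.001]] 6.798803192266375
```

Call:
play_rows --pt "0 -2 -40 0 0 0 30" --pt "0 0 -45 0 0 0 30" --pt "0 0 -45 0 0 0 30" --pt "0 0 -30 0 0 0 30" --pt "0 0 -12 0 0 0 30" --pt "0 0 -10 0 0 0 30" --pt "0 0 0 0 0 0 30" --pt "0 0 0 0 0 0 56"

```text
clock: 7.52
position: [0.5888, 0.1369, 0.1652]
tool_rot: [1.818, 1.569, 0.361]
force: [0.2, -0.6, 0.3]
grip_width: 0.0561
```

Call:
play_rows --pt "0 0 0 0 0 0 56" --pt "0 0 0 0 0 0 56" --pt "0 0 10 0 0 0 56" --pt "0 0 40 0 0 0 56" --pt "0 0 50 0 0 0 56" --pt "0 0 50 0 0 0 56" --pt "0 0 32 0 0 0 56"

```text
clock: 8.4
position: [0.5886, 0.1366, 0.3496]
tool_rot: [1.809, 1.568, 0.352]
force: [-1.1, 0.3, -0.9]
grip_width: 0.0558
```

Call:
play_rows --pt "6 -34 0 0 0 -10 80" --pt "6 -34 0 0 0 -10 85" --pt "6 -34 0 0 0 -10 85" --pt "6 -34 0 0 0 -10 85" --pt "6 -34 0 0 0 -10 85" --pt "6 -34 0 0 0 -10 85" --pt "7 -35 0 0 0 -10 85" --pt "7 -35 -10 0 0 -10 85"

```text
clock: 9.4
position: [0.6387, -0.1383, 0.3375]
tool_rot: [2.844, 1.569, -0.014]
force: [-0.3, -0.7, 0.5]
grip_width: 0.0848
```

Call:
play_rows --pt "0 0 -45 0 0 -10 85" --pt "0 0 -50 0 0 0 85" --pt "0 0 -50 0 0 0 85" --pt "0 0 -30 0 0 0 85" --pt "0 0 0 0 0 0 85"

```text
clock: 10.02
position: [0.6376, -0.1368, 0.1602]
tool_rot: [-0.296, 1.568, 2.96]
force: [0.0, -0.6, 1.0]
grip_width: 0.0848
```

```bash
python3 - <<'E'
from h import *
from scipy.spatial.transform import Rotation as Ro
s=st();c=cam('wrist');im=grab('wrist','w2.png');grab('side','s2.png')
R=Ro.from_euler('xyz',s['tool_rot']).as_matrix();print(R.round(3))
hsv=cv2.cvtColor(im,cv2.COLOR_RGB2HSV);H,S,V=cv2.split(hsv)
E
```

```text
{'clock': 10.025, 'position': [0.6376, -0.1368, 0.1602], 'tool_rot': [-0.2955, 1.568, 2.9602], 'force': [0.0092, -0.616, 0.9529], 'grip_width': 0.0848, 'qpos': [-0.347, 0.7918, 0.7879, 1.6124, -0.6361, 1.0139, -0.8151]}
[[-0.003  0.114 -0.993]
 [ 0.001 -0.993 -0.114]
 [-1.    -0.001  0.003]]
```

View pics/w2.png

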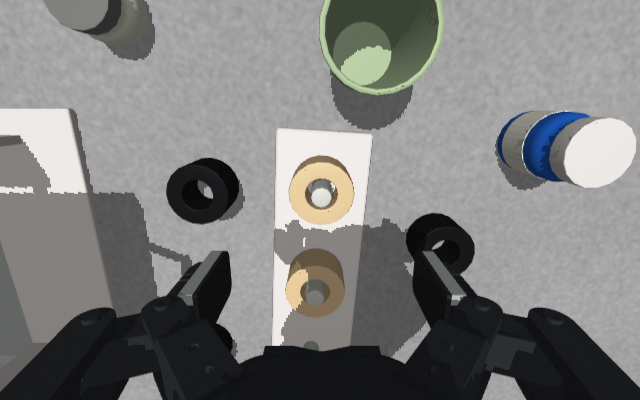

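```bash
python3 - <<'E'
from h import *
K,R,t=cam('wrist');print('cam',(-R.T@t).round(3))
print('roll',onz('wrist',[[321,191],[289,189],[353,189]],.05).round(4)*1000,'post',onz('wrist',[[321,196]],.06)*1000)
print('tumbler near rim',onz('wrist',[[380,93]],.1),'pills',onz('wrist',[[570,150]],.085))
E
```

```text
cam [ 0.711 -0.13   0.305]
roll [[ 642.3 -137.3   50. ]
 [ 640.9 -110.2   50. ]
 [ 647.  -164.    50. ]] post [[ 640.74832374 -137.46149661   60.        ]]
tumbler near rim [[ 0.72276985 -0.16523616  0.1       ]] pills [[ 0.70116897 -0.30693941  0.085     ]]
```

Call:
play_rows --pt "3 0 -40 0 0 0 85" --pt "0 0 -40 0 0 0 85" --pt "0 0 -35 0 0 0 85" --pt "0 0 -20 0 0 0 85" --pt "0 0 -8 0 0 0 85" --pt "0 0 0 0 0 0 45" --pt "0 0 0 0 0 0 45" --pt "0 0 0 0 0 0 45"

```text
clock: 11.12
position: [0.6421, -0.1374, 0.0199]
tool_rot: [2.951, 1.569, -0.076]
force: [-1.3, 1.0, 6.3]
grip_width: 0.0555
```

Call:
play_rows --pt "0 0 0 0 0 0 45" --pt "0 0 5 0 0 0 45" --pt "0 0 15 0 0 0 45" --pt "0 0 30 0 0 0 45" --pt "0 0 45 0 0 0 45" --pt "0 0 50 0 0 0 45" --pt "0 0 50 0 0 0 45" --pt "0 0 50 0 0 0 45"

```text
clock: 12.12
position: [0.6409, -0.1373, 0.2662]
tool_rot: [2.836, 1.57, -0.193]
force: [0.5, 0.3, -0.9]
grip_width: 0.0552
```

Call:
play_rows --pt "0 0 50 0 0 0 45" --pt "-22 34 34 0 0 0 45" --pt "-22 34 0 0 0 0 45" --pt "-22 34 0 0 0 0 45" --pt "-22 34 0 0 0 0 45" --pt "-22 34 0 0 0 0 45" --pt "-22 34 0 0 0 0 45" --pt "-22 34 0 0 0 0 45"

```text
clock: 13.12
position: [0.4863, 0.1014, 0.348]
tool_rot: [-1.855, 1.57, 1.4]
force: [-0.0, 0.5, -0.8]
grip_width: 0.0549
```

Call:
play_rows --pt "-22 25 0 0 0 0 45" --pt "0 0 -10 0 0 0 45" --pt "0 0 -45 0 0 0 45" --pt "0 0 -50 0 0 0 45" --pt "0 0 -40 0 0 0 45" --pt "0 0 -25 0 0 0 45" --pt "0 0 -14 0 0 0 45" --pt "0 0 0 0 0 0 45"

```text
clock: 14.12
position: [0.4655, 0.1252, 0.1633]
tool_rot: [0.494, 1.57, -2.535]
force: [-0.3, -0.1, -0.5]
grip_width: 0.0551
```

Call:
play_rows --pt "0 0 0 0 0 0 75" --pt "0 0 0 0 0 0 75" --pt "0 0 10 0 0 0 75" --pt "0 0 45 0 0 0 75" --pt "0 0 50 0 0 0 75" --pt "0 0 50 0 0 0 75" --pt "0 0 32 0 0 0 75" --pt "9 -32 0 0 0 0 75"

```text
clock: 15.12
position: [0.4749, 0.0955, 0.3527]
tool_rot: [-2.597, 1.567, 0.664]
force: [0.1, -0.4, -0.5]
grip_width: 0.0752
```

Call:
play_rows --pt "12 -40 0 0 0 0 75" --pt "12 -40 0 0 0 0 75" --pt "12 -40 0 0 0 0 75" --pt "12 -40 0 0 0 0 85" --pt "12 -40 0 0 0 0 85" --pt "10 -35 -50 0 0 0 85" --pt "0 0 -60 0 0 0 85" --pt "0 0 -60 0 0 0 85"

```text
clock: 16.12
position: [0.5444, -0.1416, 0.1794]
tool_rot: [2.612, 1.57, -0.416]
force: [2.5, 0.2, -1.0]
grip_width: 0.0848
```

```bash
python3 - <<'E'
from h import *
s=st();im=grab('wrist','w3.png');top=grab('top','t3.png')
a=cv2.cvtColor(im,cv2.COLOR_RGB2BGR);b=cv2.cvtColor(top[150:310,150:450],cv2.COLOR_RGB2BGR)
cv2.imwrite('pics/c3.png',np.vstack([cv2.resize(a,(500,312)),cv2.resize(b,(500,267))]))
E
```

```text
{'clock': 16.125, 'position': [0.5444, -0.1416, 0.1794], 'tool_rot': [2.6121, 1.5697, -0.4162], 'force': [2.5416, 0.2442, -0.9706], 'grip_width': 0.0848, 'qpos': [-0.4131, 0.6421, 0.841, 1.8486, -0.5946, 0.9218, -0.753]}
```

View pics/c3.png

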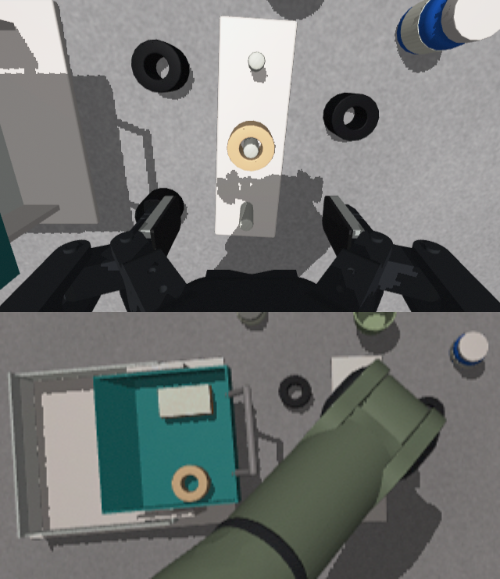

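The carton and the first roll lie well inside the hopper. Roll 2 is centred between the fingers at about (250,147) in the wrist half.

Call:
play_rows --pt "2 0 -45 0 0 0 85" --pt "0 0 -45 0 0 0 85" --pt "0 0 -40 0 0 0 85" --pt "0 0 -20 0 0 0 85" --pt "0 0 -8 0 0 0 85" --pt "0 0 0 0 0 0 45" --pt "0 0 0 0 0 0 45" --pt "0 0 0 0 0 0 45"

```text
clock: 17.23
position: [0.5471, -0.1413, 0.024]
tool_rot: [3.058, 1.569, 0.031]
force: [-1.8, 1.6, 12.6]
grip_width: 0.0554
```

Call:
play_rows --pt "0 0 0 0 0 0 45" --pt "0 0 5 0 0 0 45" --pt "0 0 15 0 0 0 45" --pt "0 0 30 0 0 0 45" --pt "0 0 45 0 0 0 45" --pt "0 0 50 0 0 0 45" --pt "0 0 50 0 0 0 45" --pt "0 0 50 0 0 0 45"

```text
clock: 18.23
position: [0.5458, -0.1413, 0.2701]
tool_rot: [3.041, 1.57, 0.012]
force: [1.2, 0.9, -0.1]
grip_width: 0.0552
```

Call:
play_rows --pt "0 0 50 0 0 0 45" --pt "-2 25 30 0 0 0 45" --pt "-2 40 0 0 0 0 45" --pt "-2 40 0 0 0 0 45" --pt "-3 40 0 0 0 0 45" --pt "-3 40 0 0 0 0 45" --pt "-3 40 0 0 0 0 45" --pt "-3 40 0 0 0 0 45"

```text
clock: 19.23
position: [0.5277, 0.1247, 0.3483]
tool_rot: [-2.181, 1.57, 1.073]
force: [0.6, 0.3, -0.5]
grip_width: 0.0558
```

Call:
play_rows --pt "0 9 0 0 0 0 45" --pt "0 0 -10 0 0 0 45" --pt "0 0 -45 0 0 0 45" --pt "0 0 -50 0 0 0 45" --pt "0 0 -40 0 0 0 45" --pt "0 0 -23 0 0 0 45" --pt "0 0 -13 0 0 0 45" --pt "0 0 0 0 0 0 45"

```text
clock: 20.23
position: [0.5282, 0.1319, 0.1662]
tool_rot: [0.662, 1.57, -2.366]
force: [0.8, -0.0, -0.0]
grip_width: 0.0556
```

Call:
play_rows --pt "0 0 0 0 0 0 75" --pt "0 0 0 0 0 0 75" --pt "0 0 10 0 0 0 75" --pt "0 0 45 0 0 0 75" --pt "0 0 50 0 0 0 75" --pt "0 0 50 0 0 0 75" --pt "0 0 29 0 0 0 75" --pt "0 0 0 0 0 0 75"

```text
clock: 21.22
position: [0.5289, 0.1327, 0.3527]
tool_rot: [-2.759, 1.567, 0.496]
force: [-0.3, -0.7, -1.0]
grip_width: 0.0747
```

Call:
play_rows --pt "3 -22 0 0 0 0 55" --pt "3 -30 0 0 0 0 55" --pt "4 -30 0 0 0 0 55" --pt "4 -27 0 0 0 0 55" --pt "0 0 -20 0 0 0 55" --pt "0 0 0 0 0 0 55"

```text
clock: 21.98
position: [0.5415, 0.0228, 0.3292]
tool_rot: [0.143, 1.568, -2.886]
force: [0.0, 1.0, 0.4]
grip_width: 0.055
```

```bash
python3 - <<'E'
from h import *
s=st();im=grab('wrist','w4.png');sd=grab('side','s4.png');top=grab('top','t4.png')
bar=np.array([.5426,.0235,.255])
print('wrist bar px',proj('wrist',bar+np.array([[.0547,.006,0],[0,0,0],[-.0547,-.006,0]])).round(1))
B=lambda x:cv2.cvtColor(x,cv2.COLOR_RGB2BGR)
cv2.imwrite('pics/c4.png',np.vstack([cv2.resize(B(im),(480,300)),np.hstack([cv2.resize(B(sd[100:290,170:400]),(363,300)),cv2.resize(B(top[160:300,150:400]),(437,300))])[:,:800][:, :480] if 0 else cv2.resize(np.hstack([cv2.resize(B(sd[100:290,170:400]),(363,300)),cv2.resize(B(top[160:300,150:400]),(437,300))]),(480,180))]))
E
```

```text
{'clock': 21.975, 'position': [0.5415, 0.0228, 0.3292], 'tool_rot': [0.1435, 1.5683, -2.8856], 'force': [0.044, 1.0188, 0.384], 'grip_width': 0.055, 'qpos': [-0.8639, 0.4608, 1.0309, 1.7225, -0.4201, 1.2032, -1.181]}
wrist bar px [[321.1 132. ]
 [320.9 208.3]
 [320.6 274.8]]
```

View pics/c4.png

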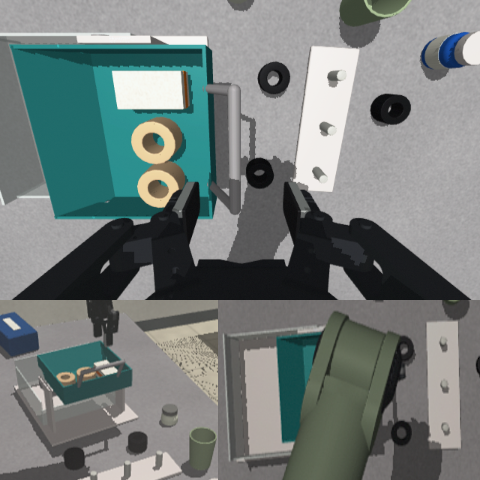

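```bash
python3 - <<'E'
from h import *
im=cv2.cvtColor(cv2.imread('pics/w4.png'),cv2.COLOR_BGR2RGB).astype(int)
V=im.max(2);S=(im.max(2)-im.min(2))
for v in range(130,270,20):
    print(v,[(u,V[v,u],S[v,u]) for u in range(298,330,2)])
t=cv2.cvtColor(cv2.imread('pics/top0.png'),cv2.COLOR_BGR2RGB)
for v in (208,220,232): print(v,[t[v,u].tolist() for u in range(290,308)])
print(proj('top',np.array([[.5426,.0235,.255],[.5426,.0295,.255],[.5426,.0175,.255]])))
E
```

```text
130 [(298, np.int64(93), np.int64(1)), (300, np.int64(93), np.int64(1)), (302, np.int64(92), np.int64(1)), (304, np.int64(128), np.int64(1)), (306, np.int64(157), np.int64(1)), (308, np.int64(166), np.int64(2)), (310, np.int64(183), np.int64(2)), (312, np.int64(181), np.int64(3)), (314, np.int64(169), np.int64(2)), (316, np.int64(152), np.int64(3)), (318, np.int64(136), np.int64(2)), (320, np.int64(96), np.int64(2)), (322, np.int64(179), np.int64(2)), (324, np.int64(174), np.int64(1)), (326, np.int64(167), np.int64(2)), (328, np.int64(171), np.int64(1))]
150 [(298, np.int64(90), np.int64(1)), (300, np.int64(90), np.int64(1)), (302, np.int64(93), np.int64(1)), (304, np.int64(122), np.int64(1)), (306, np.int64(156), np.int64(2)), (308, np.int64(167), np.int64(3)), (310, np.int64(182), np.int64(4)), (312, np.int64(180), np.int64(3)), (314, np.int64(170), np.int64(2)), (316, np.int64(151), np.int64(2)), (318, np.int64(135), np.int64(2)), (320, np.int64(96), np.int64(2)), (322, np.int64(177), np.int64(2)), (324, np.int64(179), np.int64(3)), (326, np.int64(180), np.int64(2)), (328, np.int6
[... 3022 characters left out ...]
111, 108, 107], [112, 109, 107], [114, 110, 109], [115, 111, 110]]
220 [[12, 35, 35], [39, 50, 49], [65, 63, 61], [64, 63, 63], [61, 61, 60], [64, 61, 61], [59, 58, 58], [64, 61, 62], [112, 110, 107], [126, 121, 121], [115, 109, 110], [97, 94, 93], [53, 52, 50], [59, 57, 57], [64, 62, 62], [122, 118, 117], [114, 112, 112], [113, 110, 109]]
232 [[20, 52, 51], [9, 33, 32], [40, 48, 48], [64, 62, 62], [62, 60, 59], [63, 61, 62], [61, 59, 59], [62, 61, 60], [65, 64, 63], [113, 109, 108], [127, 121, 121], [114, 110, 108], [97, 93, 92], [55, 54, 54], [64, 62, 61], [63, 62, 62], [118, 115, 115], [114, 110, 111]]
[[301.48238957 220.51657714]
 [299.0147219  220.45218375]
 [303.95048771 220.58098176]]
```

All items are in the hopper and the posts are empty. The bar sits about 6 mm nearer the hopper than predicted, at wrist column 312 against 321. I shift by that, then grip it.

Call:
play_rows --pt "0 6 -10 0 0 0 55" --pt "0 0 -35 0 0 0 55" --pt "0 0 -30 0 0 0 55" --pt "0 0 -18 0 0 0 55" --pt "0 0 0 0 0 0 30" --pt "0 0 0 0 0 0 20" --pt "0 0 0 0 0 0 16" --pt "0 0 0 0 0 0 14" --grip_force 20

```text
clock: 23.12
position: [0.5425, 0.0299, 0.2378]
tool_rot: [-2.836, 1.57, 0.42]
force: [0.4, 0.0, -0.9]
grip_width: 0.0141
```

Call:
play_rows --pt "0 0 0 0 0 0 12" --pt "0 0 0 0 0 0 10" --pt "0 0 0 0 0 0 8" --pt "0 0 0 0 0 0 5" --pt "0 0 0 0 0 0 5" --pt "0 0 0 0 0 0 5"

```text
clock: 23.88
position: [0.5425, 0.0295, 0.2376]
tool_rot: [2.769, 1.57, -0.259]
force: [-0.8, -3.1, 6.5]
grip_width: 0.0112
```

```bash
cat > arc.py <<'E'
import numpy as np,sys
t0,t1,n=map(float,sys.argv[1:4]);n=int(n)
p=lambda t:np.array([-175*np.cos(t)+115*np.sin(t),115*np.cos(t)+175*np.sin(t)])
acc=np.zeros(3);out=[]
s0=p(t0)
for i in range(1,n+1):
    d=p(t0+(t1-t0)*i/n)-s0;w=np.array([-.112*d[0],.994*d[0],d[1]]);r=np.round(w-acc);acc+=r
    out.append([int(v) for v in r]+[0,0,0,5])
for i in range(0,n,8):print(i,out[i:i+8])
E
python3 arc.py 0 1.88 40
```

```text
0 [[-1, 6, 8, 0, 0, 0, 5], [0, 5, 8, 0, 0, 0, 5], [-1, 7, 7, 0, 0, 0, 5], [-1, 6, 8, 0, 0, 0, 5], [-1, 7, 7, 0, 0, 0, 5], [0, 8, 6, 0, 0, 0, 5], [-1, 7, 6, 0, 0, 0, 5], [-1, 8, 6, 0, 0, 0, 5]]
8 [[-1, 8, 6, 0, 0, 0, 5], [-1, 9, 5, 0, 0, 0, 5], [-1, 8, 4, 0, 0, 0, 5], [-1, 9, 5, 0, 0, 0, 5], [-1, 9, 4, 0, 0, 0, 5], [-1, 9, 3, 0, 0, 0, 5], [-1, 10, 3, 0, 0, 0, 5], [-1, 9, 3, 0, 0, 0, 5]]
16 [[-1, 10, 2, 0, 0, 0, 5], [-1, 9, 1, 0, 0, 0, 5], [-1, 10, 1, 0, 0, 0, 5], [-1, 10, 1, 0, 0, 0, 5], [-2, 9, 0, 0, 0, 0, 5], [-1, 10, 0, 0, 0, 0, 5], [-1, 10, 0, 0, 0, 0, 5], [-1, 10, -2, 0, 0, 0, 5]]
24 [[-1, 9, -1, 0, 0, 0, 5], [-1, 10, -2, 0, 0, 0, 5], [-1, 9, -3, 0, 0, 0, 5], [-1, 10, -3, 0, 0, 0, 5], [-1, 9, -3, 0, 0, 0, 5], [-1, 9, -4, 0, 0, 0, 5], [-1, 9, -4, 0, 0, 0, 5], [-1, 8, -5, 0, 0, 0, 5]]
32 [[-1, 9, -5, 0, 0, 0, 5], [-1, 8, -5, 0, 0, 0, 5], [-1, 8, -6, 0, 0, 0, 5], [-1, 7, -6, 0, 0, 0, 5], [-1, 8, -7, 0, 0, 0, 5], [0, 7, -7, 0, 0, 0, 5], [-1, 6, -7, 0, 0, 0, 5], [-1, 7, -7, 0, 0, 0, 5]]
```

Call:
play_rows --pt "-1 6 8 0 0 0 5" --pt "0 5 8 0 0 0 5" --pt "-1 7 7 0 0 0 5" --pt "-1 6 8 0 0 0 5" --pt "-1 7 7 0 0 0 5" --pt "0 8 6 0 0 0 5" --pt "-1 7 6 0 0 0 5" --pt "-1 8 6 0 0 0 5" --grip_force 60

```text
clock: 24.88
position: [0.5367, 0.0819, 0.2944]
tool_rot: [2.002, 1.568, -1.028]
force: [0.2, -13.0, 11.0]
grip_width: 0.0098
```

```bash
python3 -c "
from h import *
st();print(telemetry.observe()['moment'])"
```

```text
{'clock': 24.875, 'position': [0.5367, 0.0819, 0.2944], 'tool_rot': [2.0019, 1.5681, -1.0276], 'force': [0.1691, -13.0266, 11.0309], 'grip_width': 0.0098, 'qpos': [-0.9565, 0.4975, 1.011, 1.773, -0.4609, 1.1303, -1.2559]}
[-3.07848255  0.0565389   0.03547007]
```

Call:
play_rows --pt "-1 7 8 0 0 0 5" --pt "-1 8 6 0 0 0 5" --pt "-1 8 4 0 0 0 5" --pt "-1 9 5 0 0 0 5" --pt "-1 9 4 0 0 0 5" --pt "-1 9 3 0 0 0 5" --pt "-1 10 3 0 0 0 5" --pt "-1 9 3 0 0 0 5"

```text
clock: 25.88
position: [0.5286, 0.1531, 0.3298]
tool_rot: [2.864, 1.57, -0.164]
force: [5.3, -2.9, -3.0]
grip_width: 0.0096
```

Call:
play_rows --pt "-1 10 2 0 0 0 5" --pt "-1 9 1 0 0 0 5" --pt "-1 10 1 0 0 0 5" --pt "-1 10 1 0 0 0 5" --pt "-2 9 0 0 0 0 5" --pt "-1 10 0 0 0 0 5" --pt "-1 10 0 0 0 0 5" --pt "-1 10 -2 0 0 0 5"

```text
clock: 26.88
position: [0.5199, 0.2321, 0.3336]
tool_rot: [-2.454, 1.568, 0.803]
force: [-4.1, 0.6, 29.4]
grip_width: 0.0095
```

Call:
play_rows --pt "-1 9 2 0 0 0 5" --pt "-1 10 -2 0 0 0 5" --pt "-1 9 -2 0 0 0 5" --pt "-1 10 -3 0 0 0 5"

```text
clock: 27.38
position: [0.5155, 0.2687, 0.3263]
tool_rot: [1.709, 1.569, -1.319]
force: [12.5, -5.4, -15.4]
grip_width: 0.0097
```

Call:
play_rows --pt "0 9 -4 0 0 0 5" --pt "-1 9 -4 0 0 0 5" --pt "-1 9 -4 0 0 0 5" --pt "-1 8 -5 0 0 0 5"

```text
clock: 27.88
position: [0.5119, 0.305, 0.3101]
tool_rot: [-0.962, 1.57, 2.294]
force: [-3.4, 3.2, 7.4]
grip_width: 0.0093
```

Call:
play_rows --pt "-1 9 -5 0 0 0 5" --pt "-1 8 -5 0 0 0 5" --pt "-1 8 -6 0 0 0 5" --pt "-1 7 -6 0 0 0 5"

```text
clock: 28.38
position: [0.5085, 0.3368, 0.2881]
tool_rot: [-2.552, 1.57, 0.704]
force: [2.9, 3.5, 6.4]
grip_width: 0.0097
```

Call:
play_rows --pt "-1 8 -7 0 0 0 5" --pt "0 7 -7 0 0 0 5"

```text
clock: 28.62
position: [0.5068, 0.3517, 0.2737]
tool_rot: [-0.466, 1.57, 2.79]
force: [-5.8, 4.7, 4.7]
grip_width: 0.0095
```

Call:
play_rows --pt "-1 6 -7 0 0 0 5" --pt "0 0 0 0 0 0 5"

```text
clock: 28.88
position: [0.5062, 0.358, 0.2665]
tool_rot: [-1.891, 1.57, 1.366]
force: [1.5, 5.4, 3.0]
grip_width: 0.0097
```

```bash
python3 - <<'E'
from h import *
s=st();sd=grab('side','s5.png');top=grab('top','t5.png')
B=lambda x:cv2.cvtColor(x,cv2.COLOR_RGB2BGR)
cv2.imwrite('pics/c5.png',np.hstack([cv2.resize(B(sd[60:290,90:330]),(400,383)),cv2.resize(B(top[150:310,120:340]),(400,383))]))
E
```

```text
{'clock': 28.875, 'position': [0.5062, 0.358, 0.2665], 'tool_rot': [-1.8907, 1.5704, 1.3659], 'force': [1.5088, 5.364, 3.0345], 'grip_width': 0.0097, 'qpos': [-1.2889, 0.6663, 0.9564, 1.6055, -0.5789, 1.1773, -1.6598]}
```

View pics/c5.png

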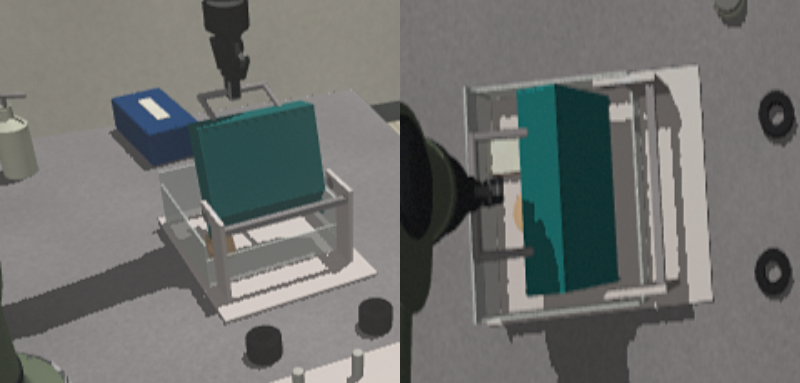

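Call:
play_rows --pt "0 5 -6 0 0 0 5" --pt "0 3 -4 0 0 0 5" --pt "0 0 0 0 0 0 5" --pt "0 0 0 0 0 0 5"

```text
clock: 29.48
position: [0.5055, 0.3656, 0.2574]
tool_rot: [-0.607, 1.569, 2.649]
force: [-9.6, 1.8, 15.1]
grip_width: 0.01
```

```bash
cat > arc2.py <<'E'
import numpy as np
from scipy.optimize import least_squares
P=np.array([(29.5,237.6),(81.9,294.4),(153.1,329.8),(232.1,333.6),(268.7,326.3),(305,310.1),(336.8,288.1),(351.7,273.7),(365.6,257.4)])
P[:,0]/=.994
r=least_squares(lambda q:np.hypot(P[:,0]-q[0],P[:,1]-q[1])-q[2],[200,123,209]);print(r.x,r.fun.round(1))
c=[r.x[0],r.x[1]];rad=r.x[2]
a=np.arctan2(P[:,1]-c[1],P[:,0]-c[0]);print(a.round(3),a[0]-a[-1])
n=44;s=P[-1];acc=np.zeros(3);out=[]
for i in range(1,n+1):
    t=a[-1]+(a[0]-a[-1])*i/n
    p=np.array(c)+rad*np.array([np.cos(t),np.sin(t)])
    d=p-s;w=np.array([-.110*d[0],.994*d[0],d[1]]);k=np.round(w-acc);acc+=k;out.append([int(v) for v in k]+[0,0,0,5])
    if i%8==0:print('-> y %.1f z %.1f'%(365.6+acc[1],257.4+acc[2]))
for i in range(0,n,8):print(i,out[i:i+8])
E
python3 arc2.py
```

```text
[206.01967057 129.57328782 206.52857239] [ 0.3 -0.5  0.3 -0.7  0.4  0.2  0.3 -0.1 -0.3]
[2.592 2.214 1.825 1.437 1.255 1.061 0.873 0.773 0.669] 1.9232904847220165
-> y 312.6 z 305.4
-> y 246.6 z 331.4
-> y 174.6 z 333.4
-> y 106.6 z 311.4
-> y 50.6 z 266.4
0 [[1, -5, 7, 0, 0, 0, 5], [0, -6, 7, 0, 0, 0, 5], [1, -7, 6, 0, 0, 0, 5], [1, -6, 6, 0, 0, 0, 5], [0, -7, 6, 0, 0, 0, 5], [1, -7, 6, 0, 0, 0, 5], [1, -8, 5, 0, 0, 0, 5], [1, -7, 5, 0, 0, 0, 5]]
8 [[1, -8, 5, 0, 0, 0, 5], [1, -8, 4, 0, 0, 0, 5], [1, -8, 4, 0, 0, 0, 5], [0, -8, 3, 0, 0, 0, 5], [1, -9, 3, 0, 0, 0, 5], [1, -8, 3, 0, 0, 0, 5], [1, -9, 2, 0, 0, 0, 5], [1, -8, 2, 0, 0, 0, 5]]
16 [[1, -9, 2, 0, 0, 0, 5], [1, -9, 1, 0, 0, 0, 5], [1, -9, 1, 0, 0, 0, 5], [1, -9, 1, 0, 0, 0, 5], [1, -9, 0, 0, 0, 0, 5], [1, -9, -1, 0, 0, 0, 5], [1, -9, 0, 0, 0, 0, 5], [1, -9, -2, 0, 0, 0, 5]]
24 [[1, -9, -1, 0, 0, 0, 5], [1, -8, -2, 0, 0, 0, 5], [1, -9, -2, 0, 0, 0, 5], [1, -9, -3, 0, 0, 0, 5], [1, -8, -3, 0, 0, 0, 5], [1, -8, -3, 0, 0, 0, 5], [1, -9, -4, 0, 0, 0, 5], [1, -8, -4, 0, 0, 0, 5]]
32 [[0, -7, -5, 0, 0, 0, 5], [1, -8, -5, 0, 0, 0, 5], [1, -7, -5, 0, 0, 0, 5], [1, -8, -5, 0, 0, 0, 5], [1, -6, -6, 0, 0, 0, 5], [0, -7, -6, 0, 0, 0, 5], [1, -6, -6, 0, 0, 0, 5], [1, -7, -7, 0, 0, 0, 5]]
40 [[0, -5, -7, 0, 0, 0, 5], [1, -6, -7, 0, 0, 0, 5], [1, -5, -7, 0, 0, 0, 5], [0, -5, -8, 0, 0, 0, 5]]
```

Call:
play_rows --pt "0 0 0 0 0 0 5" --pt "0 0 0 0 0 0 5" --pt "0 0 0 0 0 0 5" --pt "0 0 0 0 0 0 5" --pt "0 0 0 0 0 0 5" --pt "0 0 0 0 0 0 5" --pt "0 0 0 0 0 0 5" --pt "0 0 0 0 0 0 5"

```text
clock: 30.48
position: [0.5055, 0.3656, 0.2575]
tool_rot: [-0.618, 1.569, 2.639]
force: [-8.6, 3.2, 15.8]
grip_width: 0.0098
```

Call:
play_rows --pt "1 -5 7 0 0 0 5" --pt "0 -6 7 0 0 0 5" --pt "1 -7 6 0 0 0 5" --pt "1 -6 6 0 0 0 5" --pt "0 -7 6 0 0 0 5" --pt "1 -7 6 0 0 0 5" --pt "1 -8 5 0 0 0 5" --pt "1 -7 5 0 0 0 5"

```text
clock: 31.48
position: [0.5113, 0.313, 0.3054]
tool_rot: [-0.91, 1.568, 2.346]
force: [-10.5, 6.6, 4.6]
grip_width: 0.0098
```

Call:
play_rows --pt "1 -8 5 0 0 0 5" --pt "1 -8 4 0 0 0 5" --pt "1 -8 4 0 0 0 5" --pt "0 -8 3 0 0 0 5"

```text
clock: 31.98
position: [0.5152, 0.2805, 0.3217]
tool_rot: [-1.573, 1.569, 1.683]
force: [0.3, 6.5, 9.8]
grip_width: 0.0098
```

Call:
play_rows --pt "1 -9 3 0 0 0 5" --pt "1 -8 3 0 0 0 5" --pt "1 -9 2 0 0 0 5" --pt "1 -8 2 0 0 0 5"

```text
clock: 32.48
position: [0.5189, 0.2459, 0.3312]
tool_rot: [-0.781, 1.569, 2.475]
force: [9.6, -1.0, -16.8]
grip_width: 0.0095
```

Call:
play_rows --pt "1 -9 2 0 0 0 5" --pt "1 -9 1 0 0 0 5" --pt "1 -9 1 0 0 0 5" --pt "1 -9 1 0 0 0 5" --pt "1 -9 0 0 0 0 5" --pt "1 -9 -1 0 0 0 5" --pt "1 -9 0 0 0 0 5" --pt "1 -9 -2 0 0 0 5"

```text
clock: 33.48
position: [0.5278, 0.1729, 0.3343]
tool_rot: [-2.811, 1.57, 0.445]
force: [8.9, 3.1, -10.7]
grip_width: 0.0097
```

Call:
play_rows --pt "1 -9 -2 0 0 0 5" --pt "1 -8 -2 0 0 0 5" --pt "1 -9 -2 0 0 0 5" --pt "1 -9 -3 0 0 0 5" --pt "1 -8 -3 0 0 0 5" --pt "1 -8 -3 0 0 0 5" --pt "1 -9 -4 0 0 0 5" --pt "1 -8 -4 0 0 0 5"

```text
clock: 34.48
position: [0.5352, 0.1054, 0.3098]
tool_rot: [-0.156, 1.57, 3.1]
force: [1.0, 0.4, -1.5]
grip_width: 0.0095
```

Call:
play_rows --pt "0 -7 -5 0 0 0 5" --pt "1 -8 -5 0 0 0 5" --pt "1 -7 -5 0 0 0 5" --pt "1 -8 -5 0 0 0 5"

```text
clock: 34.98
position: [0.5388, 0.076, 0.2899]
tool_rot: [-2.631, 1.57, 0.625]
force: [7.0, 5.6, -4.8]
grip_width: 0.0094
```

Now slower, for the last stretch down to the stop.

Call:
play_rows --pt "0 -3 -3 0 0 0 5" --pt "1 -4 -3 0 0 0 5" --pt "0 -3 -3 0 0 0 5" --pt "0 -4 -3 0 0 0 5" --pt "0 -3 -3 0 0 0 5" --pt "0 -3 -3 0 0 0 5" --pt "1 -3 -3 0 0 0 5" --pt "0 -3 -4 0 0 0 5"

```text
clock: 35.98
position: [0.5417, 0.0489, 0.2657]
tool_rot: [2.747, 1.567, -0.281]
force: [11.4, -4.7, 5.2]
grip_width: 0.0096
```

Call:
play_rows --pt "0 -3 -3 0 0 0 5" --pt "0 -3 -4 0 0 0 5" --pt "0 -3 -3 0 0 0 5" --pt "0 -3 -4 0 0 0 5" --pt "0 -2 -3 0 0 0 5" --pt "1 -3 -4 0 0 0 5"

```text
clock: 36.72
position: [0.5431, 0.0327, 0.2446]
tool_rot: [2.958, 1.567, -0.069]
force: [12.0, -0.2, 2.7]
grip_width: 0.0097
```

Call:
play_rows --pt "0 -1 -1 0 0 0 5" --pt "0 -1 -2 0 0 0 5" --pt "0 -1 -1 0 0 0 5" --pt "0 0 -1 0 0 0 5" --pt "0 0 0 0 0 0 5"

```text
clock: 37.35
position: [0.5428, 0.0296, 0.2406]
tool_rot: [-3.1, 1.567, 0.156]
force: [2.4, 0.2, 23.4]
grip_width: 0.0098
```

Call:
play_rows --pt "0 -1 -1 0 0 0 5" --pt "0 0 -1 0 0 0 5" --pt "0 0 0 0 0 0 5"

```text
clock: 37.72
position: [0.543, 0.0295, 0.2402]
tool_rot: [-2.564, 1.565, 0.692]
force: [-10.7, 9.1, 61.0]
grip_width: 0.0098
```

At the stop: the upward force rises to 61 N with no further motion. I ease the pressure and check.

Call:
play_rows --pt "0 0 1 0 0 0 5" --pt "0 0 1 0 0 0 5" --pt "0 0 0 0 0 0 5"

```text
clock: 38.1
position: [0.5428, 0.0295, 0.2405]
tool_rot: [-2.796, 1.567, 0.46]
force: [3.7, 6.2, 23.4]
grip_width: 0.0098
```

```bash
python3 - <<'E'
from h import *
s=st();sd=grab('side','s6.png');top=grab('top','t6.png')
B=lambda x:cv2.cvtColor(x,cv2.COLOR_RGB2BGR)
bb=B(sd); b0=cv2.imread('pics/side0.png')
cv2.imwrite('pics/c6.png',np.vstack([np.hstack([cv2.resize(bb[100:260,170:340],(400,300)),cv2.resize(b0[100:260,170:340],(400,300))]),np.hstack([cv2.resize(B(top[160:310,140:340]),(400,300)),cv2.resize(cv2.imread('pics/top0.png')[160:310,140:340],(400,300))])]))
E
```

```text
{'clock': 38.1, 'position': [0.5428, 0.0295, 0.2405], 'tool_rot': [-2.7961, 1.5668, 0.4601], 'force': [3.7377, 6.2116, 23.4018], 'grip_width': 0.0098, 'qpos': [-0.8088, 0.5493, 0.944, 1.8398, -0.5221, 1.019, -1.1069]}
```

View pics/c6.png

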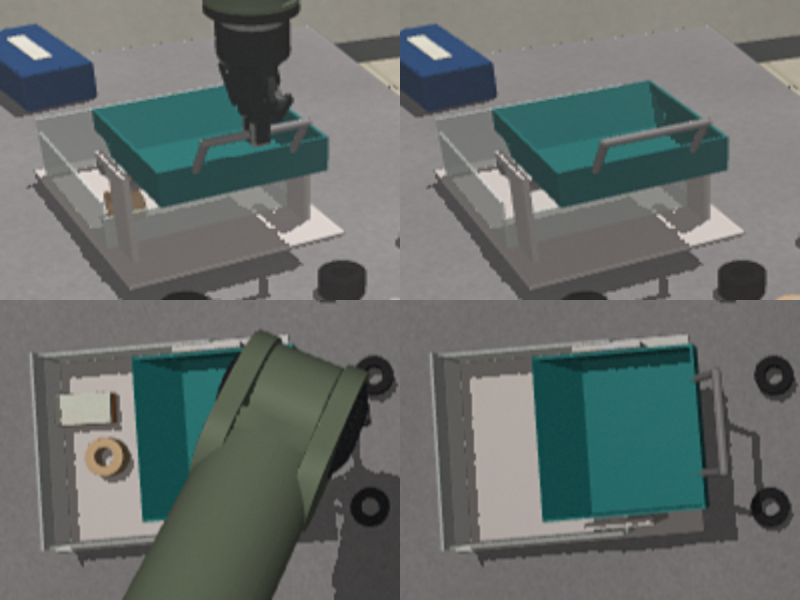

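The hopper stands exactly as at the start in both views. The carton and one roll are visible in the box. Now I let go and retreat.

Call:
play_rows --pt "0 0 0 0 0 0 18" --pt "0 0 0 0 0 0 35" --pt "0 0 0 0 0 0 50" --pt "0 0 0 0 0 0 50" --pt "0 0 15 0 0 0 50" --pt "0 0 40 0 0 0 50" --pt "0 0 50 0 0 0 50" --pt "0 0 35 0 0 0 50"

```text
clock: 39.2
position: [0.5414, 0.0284, 0.3822]
tool_rot: [-3.104, 1.569, 0.151]
force: [0.1, 0.5, -0.1]
grip_width: 0.0502
```

Call:
play_rows --pt "0 -30 0 0 0 0 50" --pt "0 -50 0 0 0 0 50" --pt "0 -50 0 0 0 0 50" --pt "-5 -50 0 0 0 0 50" --pt "-5 -50 0 0 0 0 50" --pt "-5 -50 0 0 0 0 50" --pt "-5 -30 0 0 0 0 50" --pt "0 0 0 0 0 0 50"

```text
clock: 40.2
position: [0.52, -0.2838, 0.3803]
tool_rot: [1.603, 1.57, -1.429]
force: [-0.4, 0.1, -0.1]
grip_width: 0.0499
```

```bash
python3 - <<'E'
from h import *
s=st();sd=grab('side','s7.png');top=grab('top','t7.png')
B=lambda x:cv2.cvtColor(x,cv2.COLOR_RGB2BGR)
cv2.imwrite('pics/c7.png',np.vstack([cv2.resize(B(top[130:310,140:460]),(533,300)),np.hstack([cv2.resize(B(sd[130:270,170:330]),(343,300)),np.zeros((300,190,3),np.uint8)])]))
E
```

```text
{'clock': 40.2, 'position': [0.52, -0.2838, 0.3803], 'tool_rot': [1.6032, 1.5696, -1.4286], 'force': [-0.355, 0.0839, -0.1167], 'grip_width': 0.0499, 'qpos': [-0.2264, 0.5062, 0.9884, 1.5126, -0.4268, 1.3527, -0.6644]}
```

View pics/c7.png

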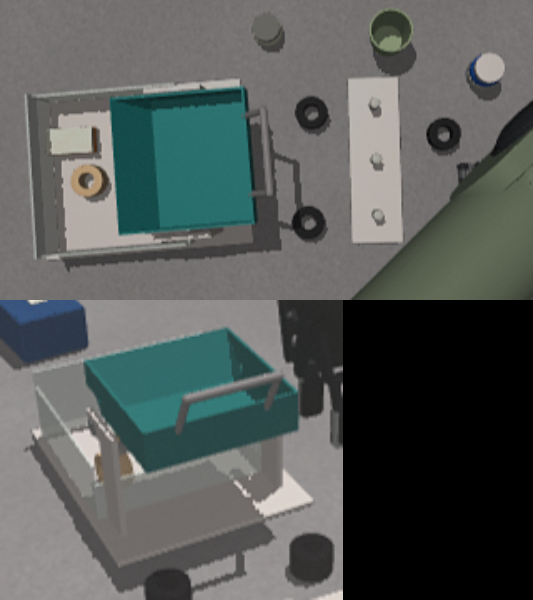

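The hopper is empty and upright, and the jar, tumbler and pills have not moved. I check whether the roll seen in the side view (223,207) is a different one from the roll at (193,238) in the top view.

```bash
python3 - <<'E'
from h import *
for z in(.027,.046):
    p=onz('top',[[193,238],[183,214]],z);print(z,p.round(3),proj('side',p).round(1))
for n in('side','top'):
  im=cv2.cvtColor(cv2.imread(f'pics/{n[0]}7.png'),cv2.COLOR_BGR2HSV);H,S,V=cv2.split(im)
  m=((H>8)&(H<22)&(S>70)).astype(np.uint8);k,l,s,c=cv2.connectedComponentsWithStats(m)
  for i in range(1,k):
    if s[i,4]>10 and s[i,1]<320 and 120<c[i][0]<400: print(n,s[i],c[i].round(1))
print('side beige rays z=.027',onz('side',[[222,208]],.027),onz('side',[[222,208]],.046))
b=cv2.imread('pics/side7.png') if 0 else cv2.imread('pics/s7.png')
cv2.imwrite('pics/c8.png',cv2.resize(b[170:270,180:320],(784,560),interpolation=cv2.INTER_CUBIC))
E
```

```text
0.027 [[0.493 0.354 0.027]
 [0.561 0.386 0.027]] [[232.  188.7]
 [249.5 179.9]]
0.046 [[0.493 0.348 0.046]
 [0.561 0.38  0.046]] [[232.  184.5]
 [249.5 175.9]]
side [215 202   3  12  24] [215.9 207.6]
side [226 202   6   9  40] [228.1 206.4]
top [195 206   3  16  30] [196.4 213.5]
top [183 229  22  19 287] [193.1 238. ]
side beige rays z=.027 [[0.43521961 0.25644026 0.027     ]] [[0.42974705 0.22821955 0.046     ]]
```

View pics/c8.png

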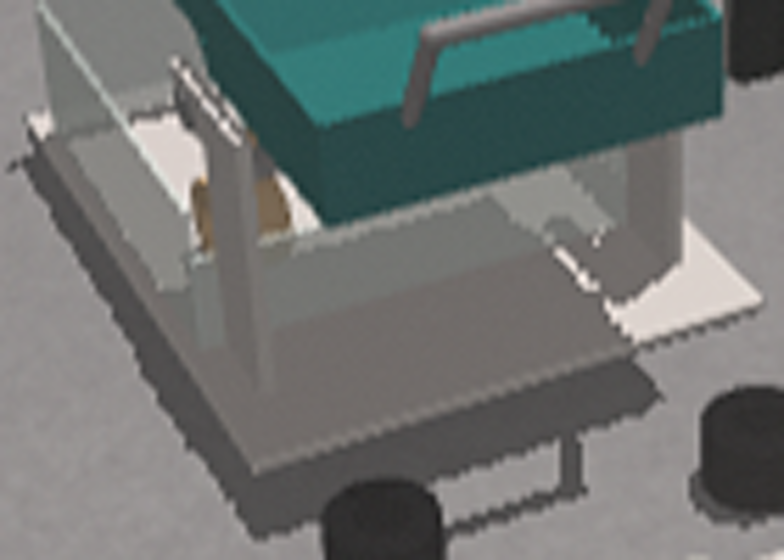

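```bash
python3 -c "
from h import *
print(workorder.job_done())"
```

```text
the job is handed in; nothing more can be done
None
```

The job is handed in: both tape rolls and the one carton (orange band) ended up in the clear box, and the hopper is back upright and released. Roll 3 and carton 2 were absent, and the black rings were ignored as decoys.

I lifted the carton and then each roll into the upright hopper. Then I gripped the steel bar and carried the hopper along its arc to the 1.9 rad end stop. After a pause of about 1.5 s I eased it back to its rest stop, gripped all the way, and let go. The run took about 40 s of the 210 s allowed.

**Last checks**
- **Hopper:** it is empty, and its position matches the starting pictures in both the side and top views.
- **Box:** the carton and one roll show in the top view. The other roll is hidden under the hopper lip from above. The side view puts it at about (0.435, 0.256) m, inside the box and clearly apart from the visible roll.
- **Leave-alone items:** the tumbler, pill bottle and cream jar look unmoved.

**Disagreements**
- **Bar position:** the bar was about 6 mm from my first estimate. I corrected this before gripping it.
- **Forces:** small errors in the arc gave side forces of up to about 30 N at the bar. While I seated the hopper on its stop, the reading peaked at 61 N through the fingers, and I eased it to 23 N before letting go.

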